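Show the foot of a bud vase to the inspection camera

TASK

Take the long-necked glass bud vase out of the wooden rack and hold it up to the small inspection camera, with the underside of its foot facing the lens squarely, centred on the line of sight and 90 mm in front of the lens, so that the foot can be examined. Finish while still holding the vase motionless there in the air: do not put it down or let go. Do not bump the camera, and leave the other two glasses, the rack, the iron jacks and the wooden block as they are.

Things in the scene. Friction and masses are not known exactly. Their poses are not given: they have to be found in the camera images.
- vase_mid (a point): Green glass bud vase, round, 140 mm tall, about 0.15 kg: foot 39 mm across, belly 54 mm across 42 mm above the foot, slim straight neck 22 mm across from 78 to 130 mm above the foot (grip here), lip 28 mm across. The point is on its axis half-way up, 70 mm above the foot; z runs along the axis from foot to lip. It starts upright in any one of the rack's wells.
- vase_foot (a point): The middle of the underside of the vase's foot (on its axis, 70 mm below vase_mid). Same axes.
- lens (a point): Middle of the lens's front glass (black barrel 40 mm across, on a grey head 44 x 54 x 44 mm in a fork on a round steel foot 110 mm across, fixed to the table). z is the line of sight, out of the lens: up and back towards the robot, 18 to 42 degrees from vertical, different each time. The stiff tilt hinge is level, along y, 75 mm above the table, 48 mm behind this point.
- focus (a point): The point in the empty air on the line of sight, 90 mm in front of the lens, where the middle of the vase's foot has to be. Same axes as lens: the vase's own z axis (foot to lip) must run along this z, away from the lens.
- rack: Wooden rack, a block 90 x 280 x 40 mm (x, y, z), fixed; origin at the centre of its underside on the table. Three round wells 53 mm across and 22 mm deep on its middle line, at y = -90, 0 and +90 mm; their floors are 18 mm above the table. One glass stands in each.
- tumbler_mid (a point): Straight tumbler of the same glass, 45 mm across and 105 mm tall, in another well; leave it. The point is half-way up on its axis.
- trumpet_mid (a point): Trumpet-shaped glass of the same glass, 40 mm across at the foot, widening to 62 mm at the rim, 90 mm tall, in another well; leave it. The point is half-way up on its axis.
- jacks_mid (a point): Iron glassworker's jacks (big tweezers) 220 mm long, 54 mm wide, 10 mm high, lying on the table; leave them. The point is at the middle.
- block_mid (a point): Dark wooden block 80 x 50 x 35 mm lying on the table; leave it. The point is at its centre.
Not all that is in view belongs to the job. What is shaped like the part that bears trumpet_mid but orange is not meant. Of the things like the part that bears lens, leave any that is yellow; of the rest the smaller one is meant.

How it is judged:
On the way:
1. the vase is lifted clear of the rack, in the fingers (z of vase_foot in the frame of rack above 0.05 m and contact force between vase and the fingers above 0.5 N), for 0.2 s.
At the end, for the whole second after the job is handed in: Fingers alone hold the vase still (under 20 mm/s, 0.15 rad/s), its foot's middle within 12 mm of the focus along each camera axis, its axis within 0.17 rad of the line of sight, foot to the lens, over 120 mm up; other glasses within 15 mm and 0.2 rad of upright, jacks and block within 20 mm (x of vase_foot in the frame of focus between -0.012 and 0.012 m and y of vase_foot in the frame of focus between -0.012 and 0.012 m and z of vase_foot in the frame of focus between -0.012 and 0.012 m and angle between the z axis of vase_mid and the z axis of focus, either way round below 0.17 rad and z of vase_mid in the frame of focus above 0.05 m and height (world z) of vase_foot above 0.12 m and contact force between vase and the fingers above 0.5 N and contact force between vase and rack below 0.1 N and contact force between vase and camera below 0.1 N and linear speed of vase below 0.02 m/s and angular speed of vase below 0.15 rad/s and distance of each of tumbler_mid, trumpet_mid from where it was at the start of the episode below 0.015 m and angle between each of tumbler_mid, trumpet_mid's own z axis and vertical below 0.2 rad and distance of each of jacks_mid, block_mid from where it was at the start of the episode below 0.02 m); the arm keeps its last pose, push and grip.
It fails at once if the camera is bumped (over 2 N) (contact force between camera and anything else above 2 N).
It fails at once if another glass is knocked (moved over 20 mm or tipped over 0.35 rad) (distance of any of tumbler_mid, trumpet_mid from where it was at the start of the episode above 0.02 m or angle between any of tumbler_mid, trumpet_mid's own z axis and vertical above 0.35 rad).
It fails at once if the jacks or the block are pushed over 30 mm (distance of any of jacks_mid, block_mid from where it was at the start of the episode above 0.03 m).
It also fails if it takes over 38 s, if anything falls off the work surface, if the arm or the gripper's body presses on something with over 40 N, if the wrist force passes 120 N, or if a joint passes its speed limit or range.

ROBOT

A 7-joint arm with a two-finger parallel gripper is mounted at the origin on the work surface. World frame = base frame: x ahead of the robot, y to its left, z up, the work surface at z = 0. Lengths are in m, angles in rad, forces in N, time in s.
With the tool pointing down it reaches from about 0.425 to 0.95 m from the base axis. Payload 4.7 kg.
Tool frame: the origin (TCP) lies midway between the tips of the shut fingers; the grasp point (between the pads) lies 19 mm behind it; y points along the fingers, z is the direction in which the jaws open and shut, and the axes are right-handed (so a half turn about y gives the same grasp; the last joint's range is limited). The gripper opens to 87 mm and grips with 3 to 60 N. Pads are 19 mm wide; open, the fingers measure 117 mm over their backs; the gripper's body (75 mm by 190 mm) begins 51 mm behind the grasp point.
Start: joints at [1.208, 0.469, -0.049, 1.532, 0.024, 1.141, -0.082], TCP at [0.221, -0.638, 0.223] pointing down, gripper open.
Joint ranges: [-2.59, 2.59], [-0.33, 1.99], [-1.39, 1.29], [0.1, 2.45], [-1.04, 4.18], [0.21, 1.99], [-2.66, 2.66]. Speed limits (rad/s): [2.57, 2.57, 3.14, 3.14, 3.14, 3.14, 3.14].

INTERFACE

Orientations are given as a 3x3 rotation matrix whose columns are the frame's x, y, z axes.
In Python, from bench import readout, get_image, workorder, spotter gives the robot as it stands.
- The arm moves only by the shell command python3 -m pendant 'ROWS'. ROWS is JSON, one flat list of numbers, 7 for each row, row after row: the shift along the tool's x, y, z in mm, then the turn, a rotation vector about the tool's x, y, z in degrees, then the closure, from 0 (fully open) to 1 (shut). In form: [tx, ty, tz, ax, ay, az, claw, tx, ty, tz, ax, ay, az, claw, ...]. A call has 1 to 5 rows; each row shifts and turns the commanded pose from where the row before left it, along the tool's axes as they then stand; what a row does not reach is not made up. A row lasts 1/12 s, in which the tool goes at most 41.7 mm and 7.16 degrees, less where a joint would pass 70% of its speed; a pose out of reach is approached as far as the arm can. A call is refused whole if a number of a shift passes 41.7 or a number of a turn 7.16, either way. A call with a gripper value outside its range is refused whole. The fingers move at their own pace and stop on an object; the grip force is fixed at half the most. Time passes only in rows, so rows that do not move let the fingers close. It gives the time, the measured TCP pose, the force and the opening at its end, in the units of the state.
- readout.get_state(): the state, without advancing time (a new reading comes with each control period).
- get_image(name): name is "side" or "top"; returns a dict with "image" (400x640x3 uint8, red, green, blue), "fx", "fy", "cx", "cy" (pixels), "T" (4x4, takes a point from camera to world coordinates). Camera axes: x right, y down, z forward; pixel columns grow to the right and rows downward; lengths in m; the calibration is good to about 2 mm. A picture is of the moment at which its call begins. There is no depth.
- workorder.job_done(): hands the job in, once; it reports no verdict.
Trained networks look in a picture, given as the dict that the camera call returned (one of the last four; its "shot" number tells which), for a name from the list of things; names that differ only in an ending like _2 or _b are one class to them, and where a whole thing is asked for, a point or a joint stands for the part that bears it (a point fixed in the world has none). Each returns a list of dicts, best first, with "confidence" (0 to 1); they miss things now and then, are a little off and sometimes report something else, mostly with a low value. They report only what shows in the picture. A call takes as long as a camera call. They do not tell look-alikes from the thing itself.
- spotter.regions_of(picture, query): "pixels" (400x640 bool, what is visible of it).
- spotter.pinpoint(picture, query): "position" ([x, y, z] in m, in world coordinates, good to about 4 mm: a listed point, or the origin of a listed thing).
The state is a dict: "clock": time; "joints": joint angles; "qvel": joint speeds; "tau": joint torques, N m; "tcp_pos": TCP position; "orientation": TCP orientation; "force": force on the tool from outside, world axes, zero at the start; "wrist_torque": the same for the moment, N m; "opening": finger opening in m.
Only numpy, scipy, OpenCV 4.12 (cv2) and the standard library are available. Lean on these libraries where they do the work, as an engineer would, in place of code of your own. Each camera call takes 0.05 s, during which the arm holds its last target.

## Working session

There is one attempt and no reset: what is moved stays moved. The work goes in short steps, Python scripts to look and compute and a shell command to move; the robot and the scene stay as the last step left them, time stands still between calls to the robot, and variables do not carry over. Pictures are saved under pics/ and viewed, and the job is handed in when it is done.

```bash
ls; mkdir -p pics
python3 - <<'E'
from bench import readout, get_image, workorder, spotter
import cv2, numpy as np
s=readout.get_state()
for k,v in s.items(): print(k,np.round(v,3).tolist())
for n in ("side","top"):
    p=get_image(n)
    cv2.imwrite(f"pics/{n}0.png",p["image"][:,:,::-1])
    print(n,p["fx"],p["fy"],p["cx"],p["cy"],np.round(p["T"],4).tolist())
    for q in ["vase_mid","vase_foot","lens","focus","rack","tumbler_mid","trumpet_mid","jacks_mid","block_mid"]:
        try:
            print(q,[(round(d["confidence"],2),np.round(d["position"],3).tolist()) for d in spotter.pinpoint(p,q)])
        except Exception as e: print(q,e)
E
```

```text
pics
clock 0.0
joints [1.208, 0.469, -0.049, 1.534, 0.024, 1.141, -0.082]
qvel [0.001, 0.0, -0.0, 0.001, 0.0, -0.0, 0.0]
tau [-0.0, -50.797, -0.081, -23.615, -0.061, 0.038, 0.0]
tcp_pos [0.221, -0.637, 0.221]
orientation [[-0.945, -0.001, 0.328], [-0.328, 0.002, -0.945], [0.0, -1.0, -0.002]]
force [0.522, 0.401, -0.742]
wrist_torque [-0.007, -0.026, -0.028]
opening 0.087
side 452.25170671237765 452.25170671237765 317.83459056690083 206.8088142010711 [[-0.8784, -0.2763, 0.39, 0.0961], [-0.478, 0.5055, -0.7183, 0.7973], [0.0013, -0.8174, -0.5761, 0.8342], [0.0, 0.0, 0.0, 1.0]]
vase_mid [(0.74, [0.486, 0.204, 0.091])]
vase_foot [(0.65, [0.487, 0.204, 0.019])]
lens [(0.96, [0.652, -0.4, 0.166]), (0.65, [0.768, -0.237, 0.116]), (0.56, [0.602, -0.213, 0.111]), (0.3, [0.514, 0.124, 0.071])]
focus []
rack [(0.61, [0.514, 0.12, 0.002])]
tumbler_mid [(0.68, [0.514, 0.122, 0.074])]
trumpet_mid [(0.95, [0.537, 0.036, 0.063]), (0.62, [0.476, -0.117, 0.045])]
jacks_mid [(0.81, [0.344, -0.394, 0.003]), (0.66, [0.512, 0.119, -0.002])]
block_mid [(0.9, [0.758, 0.166, 0.02]), (0.55, [0.516, 0.121, 0.002])]
top 420.3180823407655 420.3180823407655 322.21842131352395 200.71063780569597 [[-0.0119, -0.9813, 0.1921, 0.2904], [-0.9997, 0.0079, -0.0213, -0.036], [0.0194, -0.1923, -0.9812, 1.3926], [0.0, 0.0, 0.0, 1.0]]
vase_mid [(0.75, [0.482, 0.206, 0.087])]
vase_foot [(0.58, [0.485, 0.205, 0.017])]
lens [(0.61, [0.77, -0.232, 0.116]), (0.6, [0.606, -0.21, 0.111]), (0.56, [0.647, -0.398, 0.164])]
focus [(0.95, [0.593, -0.424, 0.272]), (0.86, [0.725, -0.244, 0.194]), (0.65, [0.55, -0.23, 0.182])]
rack [(0.79, [0.512, 0.122, -0.002])]
tumbler_mid [(0.51, [0.511, 0.119, 0.065])]
trumpet_mid [(0.79, [0.541, 0.033, 0.062]), (0.68, [0.473, -0.122, 0.041]), (0.59, [0.671, 0.056, 0.042])]
jacks_mid [(0.9, [0.34, -0.393, 0.008])]
block_mid [(0.91, [0.756, 0.155, 0.019])]
```

View pics/side0.png

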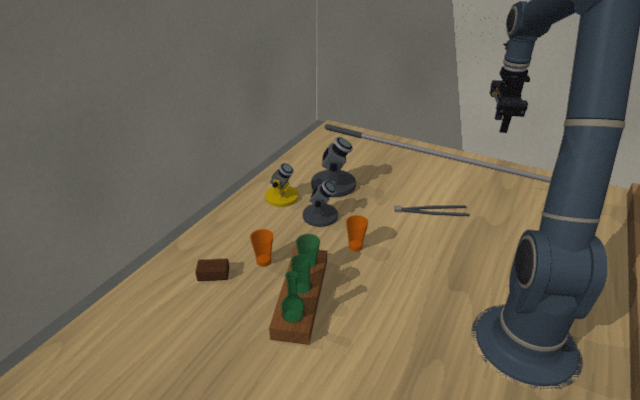

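View pics/top0.png

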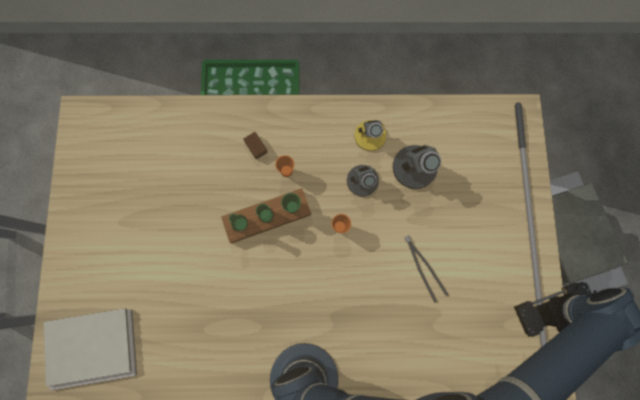

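The things that could be mistaken for the ones I want:
- **Inspection camera:** yellow at top (374,130), small grey at (368,180) and big grey at (428,160). The small grey one is meant.
- **Trumpet:** orange at top (285,166) and (341,224) are not meant. The green one at (291,203) is.
- **Vase:** the only narrow-necked one is green, at side (292,300) and top (239,223).

Next I'll check these in crops and measure more closely.

```bash
cat > h.py <<'E'
from bench import readout, get_image, workorder, spotter
import cv2, numpy as np
def proj(p,X):
    Ti=np.linalg.inv(p["T"]); c=Ti[:3,:3]@np.asarray(X,float)+Ti[:3,3]
    return np.array([p["fx"]*c[0]/c[2]+p["cx"],p["fy"]*c[1]/c[2]+p["cy"]])
def ray(p,uv):
    d=p["T"][:3,:3]@np.array([(uv[0]-p["cx"])/p["fx"],(uv[1]-p["cy"])/p["fy"],1.]); return p["T"][:3,3],d/np.linalg.norm(d)
def onz(p,uv,z):
    o,d=ray(p,uv); return o+d*(z-o[2])/d[2]
E
python3 - <<'E'
from h import *
acc={}
for i in range(4):
  for n in ("side","top"):
    p=get_image(n)
    if i==0:
        im=p["image"][:,:,::-1]
        (x0,y0,w,h)=(250,140,120,180) if n=="side" else (210,110,240,140)
        k=min(800//w,600//h)
        cv2.imwrite(f"pics/{n}c.png",cv2.resize(im[y0:y0+h,x0:x0+w],None,fx=k,fy=k,interpolation=cv2.INTER_CUBIC))
    for q in ["vase_mid","vase_foot","lens","focus","rack","tumbler_mid"]:
        for d in spotter.pinpoint(p,q):
            P=np.array(d["position"])
            if q in("lens","focus") and np.linalg.norm(P[:2]-[.58,-.22])>.06: continue
            acc.setdefault((q,n),[]).append(P)
for k,v in acc.items(): print(k,len(v),np.round(np.mean(v,0),4),np.round(np.std(v,0),4))
E
```

```text
('vase_mid', 'side') 5 [0.4915 0.1855 0.0859] [0.0092 0.0304 0.0069]
('vase_foot', 'side') 4 [0.4858 0.2017 0.0171] [0.0009 0.0009 0.0021]
('lens', 'side') 4 [ 0.6069 -0.2139  0.1147] [0.0012 0.0016 0.0011]
('rack', 'side') 4 [0.512  0.1229 0.0021] [0.0008 0.0013 0.0004]
('tumbler_mid', 'side') 3 [0.5127 0.1245 0.0727] [0.002  0.0015 0.0018]
('vase_foot', 'top') 3 [0.4859 0.2033 0.017 ] [0.0011 0.0008 0.0004]
('lens', 'top') 4 [ 0.606  -0.208   0.1131] [0.0001 0.0008 0.0011]
('focus', 'top') 5 [ 0.562  -0.2257  0.1661] [0.0207 0.0083 0.0267]
('rack', 'top') 4 [ 0.5104  0.1201 -0.004 ] [0.0014 0.0013 0.0011]
('tumbler_mid', 'top') 6 [0.5198 0.0922 0.0648] [0.0139 0.0396 0.0016]
('vase_mid', 'top') 3 [0.4817 0.2062 0.0872] [0.0008 0.0006 0.0009]
```

View pics/sidec.png

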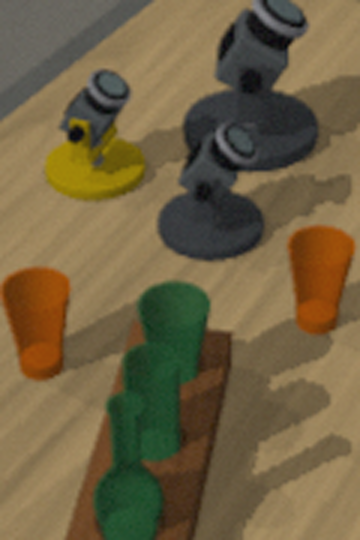

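View pics/topc.png

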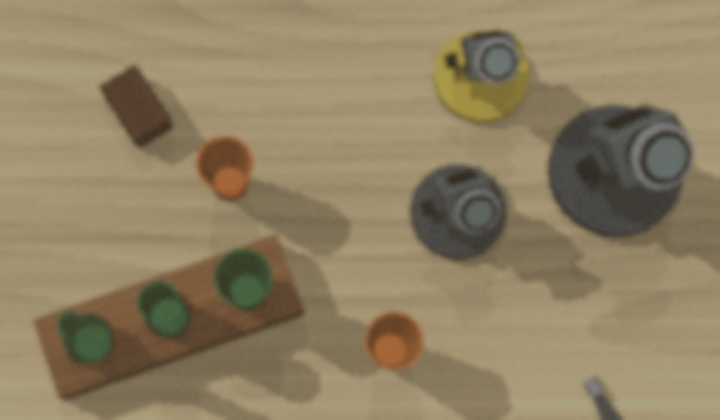

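Run:
```python
from h import *
A=[];
for i in range(5):
  for n in ("side","top"):
    p=get_image(n)
    L=[np.array(d["position"]) for d in spotter.pinpoint(p,"lens")]; L=[x for x in L if np.linalg.norm(x[:2]-[.605,-.212])<.04]
    F=[np.array(d["position"]) for d in spotter.pinpoint(p,"focus")]; F=[x for x in F if np.linalg.norm(x-[.55,-.23,.185])<.04]
    print(n,[np.round(x,4) for x in L],[np.round(x,4) for x in F])
    if i==0:
      for r in spotter.regions_of(p,"lens"):
        m=r["pixels"].astype(np.uint8); ys,xs=np.nonzero(m)
        print(n,r["confidence"],m.sum(),xs.min(),xs.max(),ys.min(),ys.max())
        q=proj(p,[.605,-.212,.1]).astype(int)
        if m[q[1]-6:q[1]+6,q[0]-6:q[0]+6].any():
          c=max(cv2.findContours(m,cv2.RETR_EXTERNAL,cv2.CHAIN_APPROX_NONE)[0],key=len)[:,0]
          hull=cv2.convexHull(c)[:,0]
          P=np.array([onz(p,u,0.006)[:2] for u in c])
          # robust: circle r .055 , minimise truncated residual
          from scipy.optimize import minimize
          f=lambda x:np.minimum(np.abs(np.linalg.norm(P-x,axis=1)-.055),.006).sum()
          best=min((f(np.array([a,b])),a,b) for a in np.arange(.56,.68,.001) for b in np.arange(-.26,-.17,.001))
          print("disc",n,best,len(P))
```

```text
side [array([ 0.6084, -0.2136,  0.1144])] []
side 0.85 325 270 292 163 188
side 0.83 599 321 352 137 168
side 0.6 358 310 334 181 205
disc side (np.float64(0.3745674098972205), np.float64(0.6600000000000001), np.float64(-0.22799999999999998)) 71
top [array([ 0.6053, -0.2047,  0.114 ])] [array([ 0.5519, -0.2308,  0.1841])]
top 0.84 350 355 376 166 187
disc top (np.float64(0.24916583684130073), np.float64(0.6620000000000001), np.float64(-0.235)) 61
top 0.82 279 365 382 120 137
top 0.71 691 407 440 145 171
side [array([ 0.607 , -0.2162,  0.1142])] []
top [array([ 0.6069, -0.2074,  0.1132])] [array([ 0.5532, -0.2307,  0.1811])]
side [array([ 0.6046, -0.213 ,  0.114 ])] []
top [array([ 0.6062, -0.2059,  0.1127])] [array([ 0.549 , -0.2316,  0.1829])]
side [array([ 0.6059, -0.2166,  0.1148])] []
top [array([ 0.607 , -0.2092,  0.1119])] [array([ 0.5481, -0.2311,  0.1796])]
side [array([ 0.605 , -0.2156,  0.1119])] []
top [array([ 0.6042, -0.2066,  0.1094])] [array([ 0.5494, -0.2319,  0.1839])]
```

Run:
```python
from h import *
from scipy.optimize import least_squares
for n,box in (("top",(335,150,395,205)),("side",(298,175,345,228))):
    p=get_image(n); im=p["image"].astype(int); x0,y0,x1,y1=box
    m=np.zeros(im.shape[:2],np.uint8); sub=im[y0:y1,x0:x1]
    m[y0:y1,x0:x1]=((sub[...,0]-sub[...,2])<8)
    num,lab,st,ce=cv2.connectedComponentsWithStats(m); k=1+np.argmax(st[1:,4]); m=(lab==k).astype(np.uint8)
    print(n,st[k],ce[k])
    c=max(cv2.findContours(m,cv2.RETR_EXTERNAL,cv2.CHAIN_APPROX_NONE)[0],key=len)[:,0].astype(float)
    for z in (0.004,.01,0.016):
        P=np.array([onz(p,u,z)[:2] for u in c])
        g=[(np.minimum(np.abs(np.linalg.norm(P-[a,b],axis=1)-.055),.005).sum(),a,b) for a in np.arange(.58,.68,.001) for b in np.arange(-.26,-.17,.001)]
        print("disc z",z,min(g))
    v=im[y0:y1,x0:x1].astype(np.uint8)[:,:,::-1]
    cv2.imwrite(f"pics/{n}cam.png",cv2.resize(v,None,fx=10,fy=10,interpolation=cv2.INTER_CUBIC))
    cv2.imwrite(f"pics/{n}cam_m.png",cv2.resize(m[y0:y1,x0:x1]*255,None,fx=10,fy=10))
    for nm,X in (("lens",[.606,-.2115,.1135]),):print(nm,proj(p,X))
```

```text
top [348 167  29  28 493] [362.16227181 179.81541582]
disc z 0.004 (np.float64(0.5546224189037643), np.float64(0.626), np.float64(-0.20899999999999996))
disc z 0.01 (np.float64(0.5558999276530947), np.float64(0.625), np.float64(-0.20899999999999996))
disc z 0.016 (np.float64(0.5578327818847402), np.float64(0.623), np.float64(-0.20799999999999996))
lens [369.03963571 179.9354578 ]
side [ 303  175   42   52 1449] [323.89233954 199.25258799]
disc z 0.004 (np.float64(0.6179297561584469), np.float64(0.633), np.float64(-0.20499999999999996))
disc z 0.01 (np.float64(0.6138858662538533), np.float64(0.629), np.float64(-0.19799999999999995))
disc z 0.016 (np.float64(0.6136559191139097), np.float64(0.626), np.float64(-0.19099999999999995))
lens [329.10689228 185.9475973 ]
```

View pics/topcam.png

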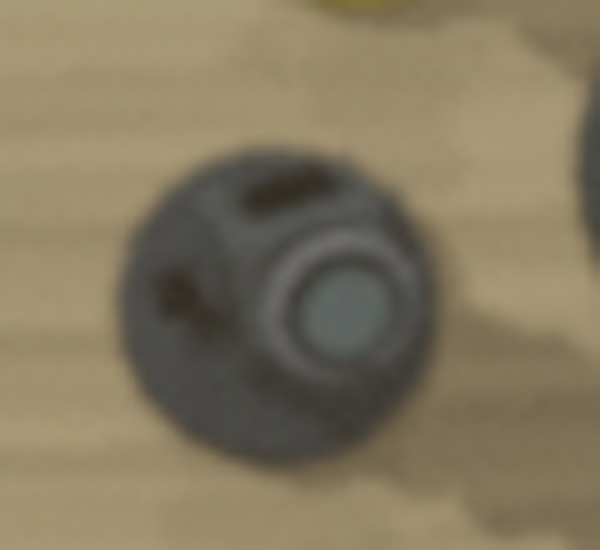

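View pics/sidecam.png

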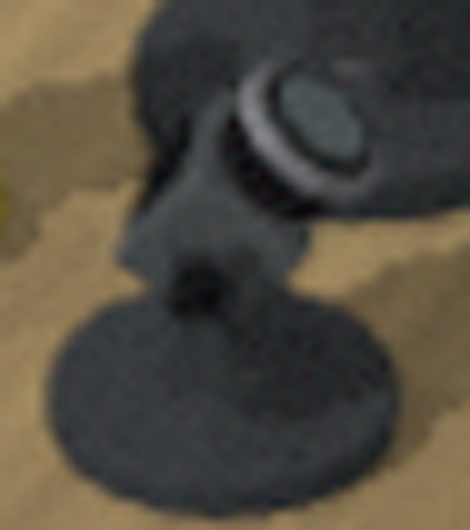

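Run:
```python
from h import *
from scipy.optimize import least_squares
t=get_image("top"); s=get_image("side")
def tri(a,b):
    r=least_squares(lambda X:np.r_[proj(t,X)-a,proj(s,X)-b],[.6,-.2,.1]); return r.x,r.fun
L,_=tri([369.15,180.55],[329.85,186.55]); print("lens tri",L,_)
D,_=tri([362.35,180.15],[319.75,214.35]); print("disc tri",D,_)
def model(v):
    psi,th,cx,cy=v; h=np.array([-np.cos(psi),-np.sin(psi),0]); u=h*np.sin(th)+np.array([0,0,np.cos(th)])
    return np.array([cx,cy,.075])+.048*u,u
def f(v):
    l,u=model(v)
    return np.r_[(l-L)/.002,(l-[.606,-.211,.1135])/.003,(v[2:]-[.627,-.2055])/.004,(l+.09*u-[.551,-.231,.182])/.005, (v[0]-np.arctan(30/90))/.08]
r=least_squares(f,[.3,.65,.627,-.205]); l,u=model(r.x)
print(r.x,np.degrees(r.x[:2]),"lens",l,"u",u,"focus",l+.09*u); print(np.round(r.fun,2))
# vase
for X in ([.4845,.2035,.158],[.4845,.2035,.018]): print(proj(t,X),proj(s,X))
```

```text
lens tri [ 0.60413951 -0.21213416  0.11168135] [ 0.03614198  0.09876745 -0.09639797 -0.02307257]
disc tri [ 0.63238628 -0.20341336  0.0052874 ] [-0.02881128 -0.07786713  0.07369708  0.01783944]
[ 0.32377765  0.66450055  0.631901   -0.20292457] [18.55109301 38.07307672] lens [ 0.60383904 -0.2123418   0.11278679] u [-0.58462426 -0.19619241  0.78722488] focus [ 0.55122285 -0.22999912  0.18363703]
[-0.15 -0.1   0.55 -0.72 -0.45 -0.24  1.23  0.64  0.04  0.2   0.33  0.03]
[232.44123762 217.18686766] [290.62298837 274.68925507]
[240.54654788 223.7404264 ] [292.63621682 318.83499978]
```

Run:
```python
from h import *
V=[.4845,.2035]
for n,box in (("top",(215,195,275,245)),("side",(270,260,325,325))):
    p=get_image(n); x0,y0,x1,y1=box
    v=cv2.resize(p["image"][y0:y1,x0:x1,::-1],None,fx=9,fy=9,interpolation=cv2.INTER_CUBIC)
    v=np.clip(v.astype(float)*1.8,0,255).astype(np.uint8)
    for z,r in ((.158,.014),(.148,.011),(.096,.011),(.060,.027)):
        pts=[]
        for a in np.linspace(0,2*np.pi,40):
            q=proj(p,[V[0]+r*np.cos(a),V[1]+r*np.sin(a),z]); pts.append(((q-[x0,y0])+.5)*9-.5)
        cv2.polylines(v,[np.int32(pts)],True,(0,0,255) if z>.15 else (255,255,0),1)
    cv2.imwrite(f"pics/{n}vase.png",v)
```

```text
(no output)
```

View pics/topvase.png

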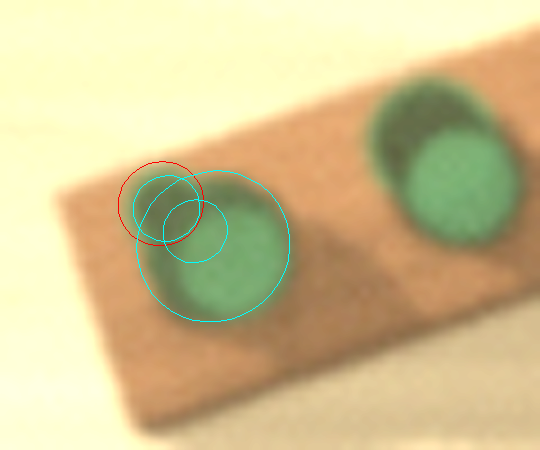

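View pics/sidevase.png

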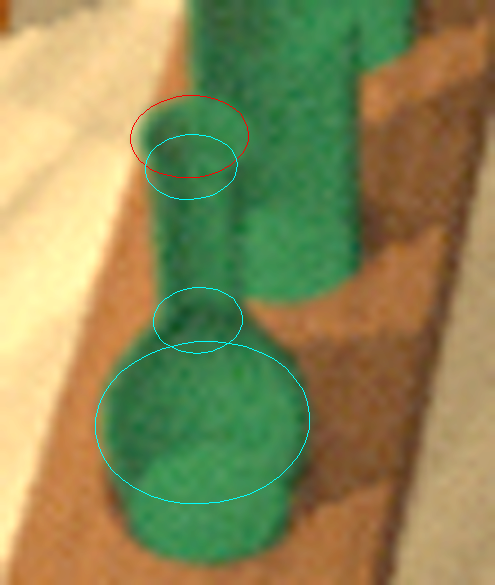

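The crops confirm the choice. The small grey camera has its lens near (0.604,-0.212,0.112). The green vase has a narrow neck and stands at the +y end of the rack, at about (0.485,0.202). I'm starting the move: sweep around the base while rising.

```bash
python3 -m pendant '[-36,-22,-5,0,-3.4,0,0, -36,-22,-5,0,-3.4,0,0, -36,-22,-5,0,-3.4,0,0, -36,-22,-5,0,-3.4,0,0, -36,-22,-5,0,-3.4,0,0]'
```

```text
clock: 6.12
tcp_pos: [0.3701, -0.5378, 0.3315]
orientation: [[-0.806, 0.0, 0.592], [-0.592, -0.0, -0.806], [-0.0, -1.0, 0.0]]
force: [0.0, -0.2, -0.6]
opening: 0.0872
```

```bash
python3 -m pendant '[-40,0,-6,0,-3.6,0,0, -40,0,-6,0,-3.6,0,0, -40,0,-6,0,-3.6,0,0, -40,0,-6,0,-3.6,0,0, -40,0,-6,0,-3.6,0,0]' && python3 -m pendant '[-40,0,-6,0,-3.6,0,0, -40,0,-6,0,-3.6,0,0, -40,0,-6,0,-3.6,0,0, -40,0,-6,0,-3.6,0,0, -40,0,-6,0,-3.6,0,0]'
```

```text
clock: 6.53
tcp_pos: [0.4943, -0.3788, 0.3305]
orientation: [[-0.583, 0.001, 0.812], [-0.812, -0.0, -0.583], [-0.0, -1.0, 0.001]]
force: [0.2, -1.3, 0.2]
opening: 0.087
clock: 6.95
tcp_pos: [0.5631, -0.1894, 0.3305]
orientation: [[-0.304, 0.001, 0.953], [-0.953, -0.0, -0.304], [-0.0, -1.0, 0.001]]
force: [0.7, -0.4, 0.3]
opening: 0.0866
```

```bash
python3 -m pendant '[-40,0,-6,0,-3.6,0,0, -40,0,-6,0,-3.6,0,0, -40,0,-6,0,-3.6,0,0, -40,4,-6,0,-3.6,0,0, -40,4,-6,0,-3.6,0,0]'
```

```text
clock: 7.37
tcp_pos: [0.5702, 0.0119, 0.3227]
orientation: [[0.005, 0.001, 1.0], [-1.0, 0.0, 0.005], [0.0, -1.0, 0.001]]
force: [-0.4, 0.7, -0.4]
opening: 0.0873
```

```bash
python3 -m pendant '[-33,15,-10,0,-2.9,0,0, -33,15,-10,0,-2.9,0,0, -33,15,-10,0,-2.9,0,0, -33,15,-10,0,-2.9,0,0, -33,15,-10,0,-2.9,0,0]' && python3 -m pendant '[-33,15,-10,0,-2.9,0,0, 0,0,0,0,0,0,0, 0,0,0,0,0,0,0]'
```

```text
clock: 7.78
tcp_pos: [0.5028, 0.17, 0.247]
orientation: [[0.255, 0.001, 0.967], [-0.967, 0.0, 0.255], [0.0, -1.0, 0.001]]
force: [-0.6, -0.1, 0.0]
opening: 0.087
clock: 8.03
tcp_pos: [0.4839, 0.1996, 0.232]
orientation: [[0.306, -0.001, 0.952], [-0.952, -0.0, 0.306], [0.0, -1.0, -0.001]]
force: [0.3, -1.2, 0.0]
opening: 0.0873
```

Run:
```python
from h import *
s=readout.get_state(); print(s["clock"],s["tcp_pos"],np.round(s["joints"],3))
R=np.array(s["orientation"]); print("to target", R.T@(np.array([.485,.2015,.103])-s["tcp_pos"])*1000)
for n in("side","top"):
    p=get_image(n); cv2.imwrite(f"pics/{n}1.png",p["image"][:,:,::-1])
    print(n,"tcp",proj(p,s["tcp_pos"]))
```

```text
8.0333 [0.48386843 0.19962333 0.23199969] [ 0.125  0.292 -0.722  1.847  0.216  1.084 -0.368]
to target [ -1.44672529 128.99760098   1.8020513 ]
side tcp [290.66879863 247.26129735]
top tcp [228.77958094 213.31358628]
```

View pics/side1.png

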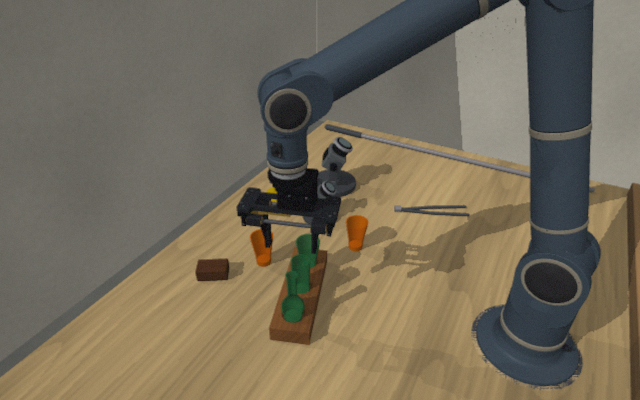

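The side view shows the open fingers straddling the line of the vase neck, with tips near (268,235) and (315,240) and the lip at (291,273). The jaws open across the rack, away from the tumbler. Descending.

```bash
python3 -m pendant '[-1,30,2,0,0,0,0, 0,30,0,0,0,0,0, 0,30,0,0,0,0,0, 0,25,0,0,0,0,0, 0,14,0,0,0,0,0]' && python3 -m pendant '[0,0,0,0,0,0,0, 0,0,0,0,0,0,0.5, 0,0,0,0,0,0,1, 0,0,0,0,0,0,1, 0,0,0,0,0,0,1]' && python3 -m pendant '[0,0,0,0,0,0,1, 0,0,0,0,0,0,1, 0,0,0,0,0,0,1, 0,0,0,0,0,0,1, 0,0,0,0,0,0,1]'
```

```text
clock: 8.55
tcp_pos: [0.4873, 0.1967, 0.101]
orientation: [[0.297, -0.002, 0.955], [-0.955, -0.002, 0.297], [0.001, -1.0, -0.003]]
force: [0.6, -0.4, -0.9]
opening: 0.0869
clock: 8.97
tcp_pos: [0.4881, 0.1997, 0.1048]
orientation: [[0.3, 0.003, 0.954], [-0.954, 0.001, 0.3], [0.0, -1.0, 0.003]]
force: [-0.4, -0.2, -0.0]
opening: 0.0683
clock: 9.38
tcp_pos: [0.487, 0.1995, 0.1035]
orientation: [[0.301, 0.0, 0.954], [-0.954, -0.0, 0.301], [0.0, -1.0, 0.0]]
force: [0.2, -0.3, -0.8]
opening: 0.0352
```

```bash
python3 -m pendant '[0,0,0,0,0,0,1, 0,0,0,0,0,0,1, 0,0,0,0,0,0,1, 0,0,0,0,0,0,1, 0,0,0,0,0,0,1]'
python3 - <<'E'
from h import *
for n,box in(("side",(230,200,350,320)),("top",(180,150,300,270))):
    p=get_image(n); x0,y0,x1,y1=box; cv2.imwrite(f"pics/{n}2.png",cv2.resize(p["image"][y0:y1,x0:x1,::-1],None,fx=5,fy=5,interpolation=cv2.INTER_CUBIC))
print(readout.get_state()["joints"])
E
```

```text
clock: 9.8
tcp_pos: [0.4869, 0.1994, 0.1033]
orientation: [[0.301, -0.0, 0.954], [-0.954, -0.0, 0.301], [0.0, -1.0, -0.0]]
force: [-0.1, 0.2, -0.5]
opening: 0.0217
[ 0.04461082  0.45141564 -0.65054293  1.97511888  0.36522726  0.83276912
 -0.50186196]
```

View pics/side2.png

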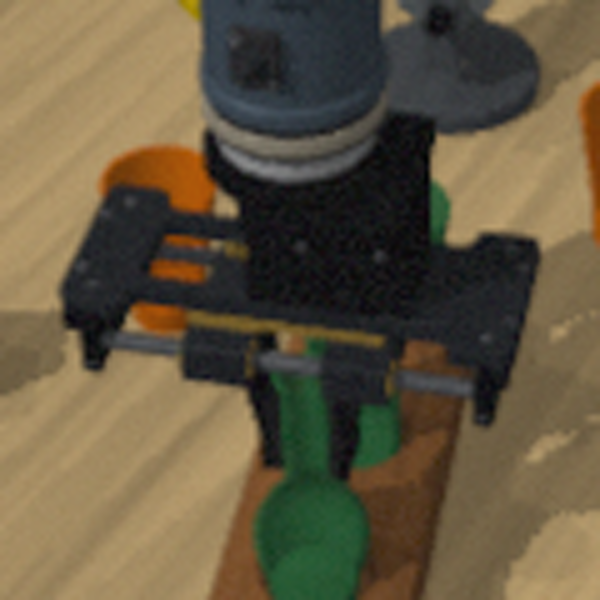

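The grip looks good: the opening of 21.7 mm matches the 22 mm neck, and the vase is still upright. Lifting straight up.

```bash
python3 -m pendant '[0,-15,0,0,0,0,1, 0,-30,0,0,0,0,1, 0,-40,0,0,0,0,1, 0,-40,0,0,0,0,1, 0,-30,0,0,0,0,1]' && python3 -m pendant '[0,-15,0,0,-1,0,1, 10,-5,-2,0,0,0,1, 20,0,-5,0,0,0,1, 30,0,-9,0,0,0,1, 36,0,-10,0,0,0,1]' && python3 -c "
from h import *
s=readout.get_state();print(np.round(s['joints'],3))"
```

```text
clock: 10.32
tcp_pos: [0.4875, 0.2, 0.2613]
orientation: [[0.301, 0.003, 0.953], [-0.953, 0.001, 0.301], [-0.0, -1.0, 0.003]]
force: [0.2, 0.0, -2.8]
opening: 0.0213
clock: 10.73
tcp_pos: [0.4923, 0.1011, 0.2785]
orientation: [[0.322, 0.0, 0.947], [-0.947, 0.001, 0.322], [-0.001, -1.0, 0.001]]
force: [0.6, 0.3, -2.3]
opening: 0.0218
[ 0.322  0.2   -0.698  1.83   0.139  1.161 -0.093]
```

```bash
python3 -m pendant '[36,-3,-14,0,0,0,1, 36,-3,-15,0,0,0,1, 36,-3,-15,0,0,0,1, 36,-3,-15,0,0,0,1, 36,-3,-15,0,0,0,1]' && python3 -m pendant '[34,-3,-14,0,0,0,1, 30,-3,-13,0,0,0,1, 24,-3,-10,0,0,0,1, 16,0,-8,0,0,0,1, 8,0,-4,0,0,0,1]' && python3 -c "
from h import *
s=readout.get_state();print(np.round(s['joints'],3))"
```

```text
clock: 11.15
tcp_pos: [0.4791, -0.0958, 0.2934]
orientation: [[0.318, 0.0, 0.948], [-0.948, -0.001, 0.318], [0.0, -1.0, -0.0]]
force: [0.1, -0.1, -1.6]
opening: 0.0216
clock: 11.57
tcp_pos: [0.468, -0.2191, 0.302]
orientation: [[0.313, -0.001, 0.95], [-0.95, -0.001, 0.313], [0.001, -1.0, -0.001]]
force: [0.1, 0.1, -1.8]
opening: 0.0219
[ 0.766  0.178 -0.471  1.775  0.087  1.21   0.589]
```

Next, tilt 38° about tool x, staying back from the camera.

```bash
python3 -m pendant '[5,0,-3,4,0,0,1, 5,0,-3,5,0,0,1, 5,0,-3,6,0,0,1, 5,0,-3,6,0,0,1, 5,0,-3,6,0,0,1]' && python3 -m pendant '[5,0,-3,6,0,0,1, 0,0,0,5,0,0,1, 0,0,0,0,0,0,1]'
python3 - <<'E'
from h import *
s=readout.get_state();print(np.round(s['joints'],3))
R=np.array(s["orientation"]);u=np.array([-.585,-.196,.787]);F=np.array([.551,-.230,.1835])
print("angle",np.degrees(np.arccos(-R[:,1]@u)),"rotvec tool",np.degrees(R.T@np.cross(R[:,1],-u)))
print("shift after", R.T@(F+.0853*u-s["tcp_pos"])*1000)
E
```

```text
clock: 11.98
tcp_pos: [0.4633, -0.2435, 0.3004]
orientation: [[0.319, 0.435, 0.842], [-0.948, 0.144, 0.285], [0.002, -0.889, 0.458]]
force: [-0.4, 1.2, -2.5]
opening: 0.0218
clock: 12.23
tcp_pos: [0.4585, -0.2501, 0.2954]
orientation: [[0.313, 0.58, 0.752], [-0.95, 0.195, 0.245], [-0.005, -0.791, 0.612]]
force: [-1.3, -0.5, -2.1]
opening: 0.0215
[ 1.134  0.054 -0.4    2.077 -0.78   0.826  1.545]
angle 0.29601260675868224 rotvec tool [ 3.43915005e-01  1.24021386e-15 -4.66177727e-02]
shift after [10.32732309 60.77336247  5.50384054]
```

```bash
cat > ov.py <<'E'
from h import *
import sys
def overlay(tag,off=(0,85.3,0)):
    s=readout.get_state(); R=np.array(s["orientation"]); 
    L=np.array([.604,-.2122,.112]); u=np.array([-.585,-.196,.787]); F=L+.09*u
    a=-R[:,1]; foot=np.array(s["tcp_pos"])+R@np.array(off)/1000
    for n in("side","top"):
        p=get_image(n); c=(proj(p,F)+proj(p,foot))/2; x0,y0=np.int32(c)-50; x0=max(x0,0);y0=max(y0,0)
        v=cv2.resize(p["image"][y0:y0+100,x0:x0+100,::-1],None,fx=6,fy=6,interpolation=cv2.INTER_CUBIC)
        v=np.clip(v*1.5,0,255).astype(np.uint8)
        def pt(X): return ((proj(p,X)-[x0,y0])+.5)*6-.5
        def circ(C,ax,r,col):
            e1=np.cross(ax,[0,1,0]);e1/=np.linalg.norm(e1);e2=np.cross(ax,e1)
            cv2.polylines(v,[np.int32([pt(C+r*(e1*np.cos(t)+e2*np.sin(t))) for t in np.linspace(0,6.283,40)])],True,col,1)
        for h,r in((0,.0195),(.042,.027),(.078,.011),(.14,.014)): circ(foot+a*h,a,r,(0,0,255))
        circ(F,u,.0195,(255,255,0)); circ(L,u,.02,(255,255,0))
        cv2.line(v,np.int32(pt(L)),np.int32(pt(L+.2*u)),(255,255,0),1)
        cv2.imwrite(f"pics/{n}_{tag}.png",v)
    e=foot-F; print("model foot-focus world mm",e*1000,"angle deg",np.degrees(np.arccos(a@u)))
E
python3 -c "
from ov import *
overlay('t1')"
```

```text
model foot-focus world mm [-43.38988868  -3.62666866  45.08954262] angle deg 0.29601260675868224
```

View pics/side_t1.png

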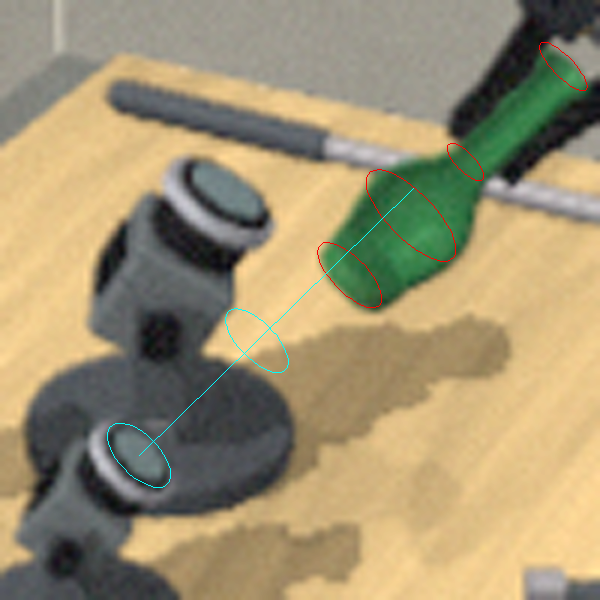

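View pics/top_t1.png

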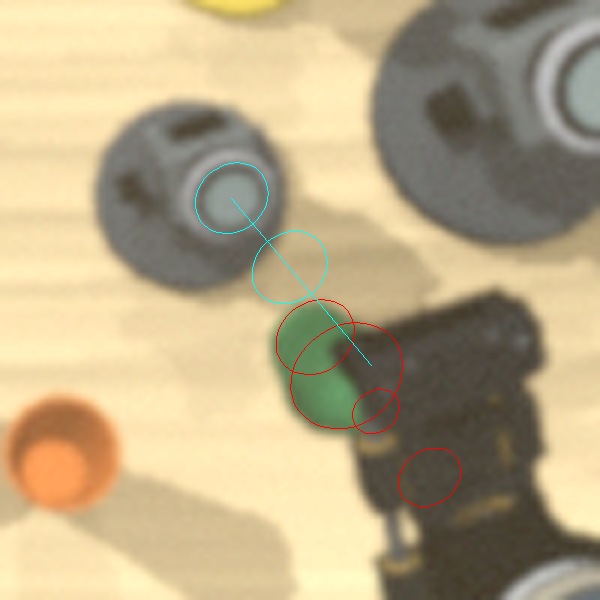

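The lens overlay matches the lens in both views. The vase is within about 2 mm of the model: side foot at (352,282) in the crop against 275 modelled. Approaching along the line of sight.

```bash
python3 -m pendant '[3,8,2,0,0,0,1, 3,10,2,0,0,0,1, 3,10,1,0,0,0,1, 1,10,0,0,0,0,1, 0,8,0,0,0,0,1]' && python3 -m pendant '[0,6,0,0,0,0,1, 0,4,0,0,0,0,1, 0,2,0,0,0,0,1, 0,0,0,0,0,0,1, 0,0,0,0,0,0,1]'
cat > fit.py <<'E'
from h import *
from scipy.optimize import minimize
from scipy.spatial.transform import Rotation as Ro
PR=[(0,.0195),(.02,.0235),(.042,.027),(.06,.0215),(.078,.011),(.13,.011),(.14,.014)]
def sil(p,foot,a,S=3):
    M=np.zeros((400*S,640*S),np.uint8); e1=np.cross(a,[0,1,0]);e1/=np.linalg.norm(e1);e2=np.cross(a,e1); t=np.linspace(0,6.283,24)
    rings=[np.array([proj(p,foot+a*h+r*(e1*np.cos(x)+e2*np.sin(x))) for x in t]) for h,r in PR]
    for A,B in zip(rings,rings[1:]): cv2.fillConvexPoly(M,cv2.convexHull(np.int32(np.r_[A,B]*S+S/2)),1)
    return cv2.resize(M.astype(np.float32),(640,400),interpolation=cv2.INTER_AREA)
def run():
    s=readout.get_state(); R=np.array(s["orientation"]); T=np.array(s["tcp_pos"])
    D=[]
    for n in("side","top"):
        p=get_image(n); im=p["image"].astype(int); c=proj(p,T+R@[0,.045,0]).astype(int)
        g=(im[...,1]-np.maximum(im[...,0],im[...,2])>8)
        blk=(im.max(2)<55)&~g
        w=np.zeros((400,640),bool); w[max(c[1]-45,0):c[1]+45,max(c[0]-45,0):c[0]+45]=1
        D.append((p,g,w,blk,n))
    def pose(v):
        a=-(R@Ro.from_rotvec(np.radians([v[3],0,v[4]])).as_matrix())[:,1]
        # pivot: grasp point fixed shift
        G=T+R@(np.array([v[0],v[1]-19,v[2]])/1000); return G-a*.1043,a
    def cost(v,parts=False):
        f,a=pose(v); c=[]
        for p,g,w,blk,n in D:
            m=sil(p,f,a); ig=w&~(blk&(m>0)&~g)
            c.append(np.abs(m-g)[ig].sum())
        return c if parts else sum(c)+.3*np.sum((np.array(v)/[4,4,2,5,5])**2)*3
    r=minimize(cost,[0,0,0,0,0],method="Powell",options=dict(xtol=.05,ftol=1e-4,maxiter=8))
    f,a=pose(r.x); u=np.array([-.585,-.196,.787]);L=np.array([.604,-.2122,.112]);F=L+.09*u
    print("v",np.round(r.x,2),"cost",cost(r.x,1),"init",cost(np.zeros(5),1))
    print("foot",f,"axis",a,"err along cam z",(f-F)@u*1000,"err world",(f-F)*1000,"tool",R.T@(f-F)*1000,"angle",np.degrees(np.arccos(a@u)))
    print("turn needed tool deg",np.degrees(R.T@np.cross(a,u)))
    for p,g,w,blk,n in D:
        m=sil(p,f,a); c=proj(p,f+.04*a).astype(int); v=p["image"][:,:,::-1].copy(); k=cv2.findContours((cv2.resize(m,None,fx=6,fy=6)>.5).astype(np.uint8),cv2.RETR_EXTERNAL,cv2.CHAIN_APPROX_NONE)[0]
        V=cv2.resize(v,None,fx=6,fy=6,interpolation=cv2.INTER_CUBIC); cv2.drawContours(V,k,-1,(0,0,255),1)
        cv2.imwrite(f"pics/{n}_fit.png",V[max(c[1]-50,0)*6:(c[1]+50)*6,max(c[0]-50,0)*6:(c[0]+50)*6])
if __name__=="__main__": run(); print(np.round(readout.get_state()["joints"],3))
E
python3 fit.py; python3 -c "
from ov import *
overlay('t2')"
```

```text
clock: 12.75
tcp_pos: [0.4972, -0.2477, 0.2642]
orientation: [[0.32, 0.581, 0.748], [-0.947, 0.197, 0.252], [-0.001, -0.789, 0.614]]
force: [0.6, 0.1, -2.4]
opening: 0.0214
clock: 13.17
tcp_pos: [0.5028, -0.2466, 0.256]
orientation: [[0.318, 0.582, 0.748], [-0.948, 0.195, 0.251], [0.0, -0.789, 0.614]]
force: [-0.3, -0.9, -1.5]
opening: 0.0218
v [-1.11  0.98 -1.2  -0.13 -0.12] cost [np.float32(42.11111), np.float32(114.111115)] init [np.float32(64.0), np.float32(115.77777)]
foot [ 0.55168689 -0.22929601  0.18698562] axis [-0.58135035 -0.19243404  0.79056999] err along cam z 2.9667655471097447 err world [0.33689029 0.54399361 4.15561514] tool [-0.40838055 -2.97737815  2.9405792 ] angle 0.3073796334329432
turn needed tool deg [ 0.3333203  -0.0004035   0.12730598]
[ 1.074  0.155 -0.44   2.073 -0.791  0.685  1.54 ]
model foot-focus world mm [ 1.13708565 -0.42340144  6.08349453] angle deg 0.08629456760395476
```

View pics/side_fit.png

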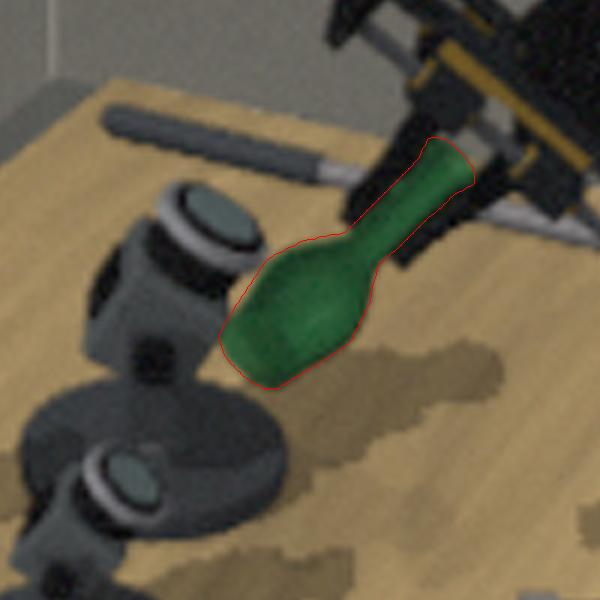

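View pics/top_t2.png

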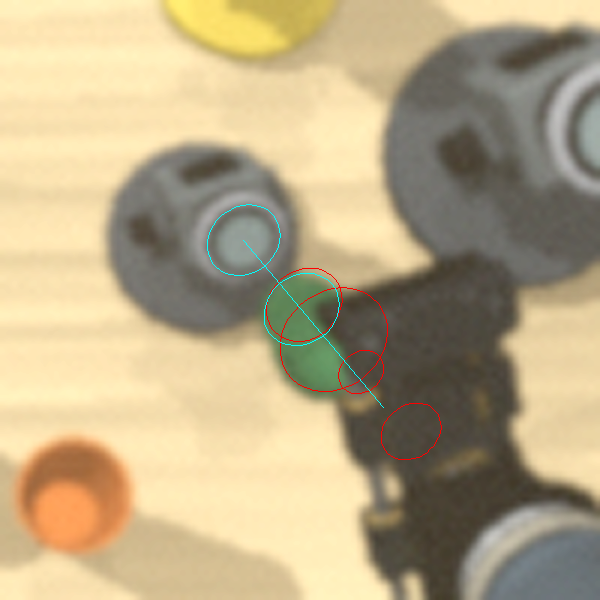

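View pics/top_fit.png

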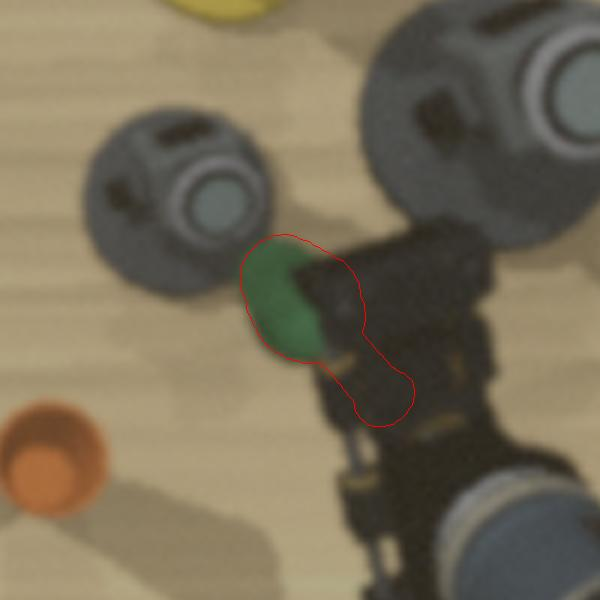

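The silhouette fit matches in both views. About 3 mm of error remains along two axes, so I'll trim it and cross-check.

```bash
python3 -m pendant '[0,1,-1,0,0,0,1, 0,1,-1,0,0,0,1, 0,1,-1,0,0,0,1, 0,0,0,0,0,0,1, 0,0,0,0,0,0,1]' && python3 -m pendant '[0,0,0,0,0,0,1, 0,0,0,0,0,0,1, 0,0,0,0,0,0,1, 0,0,0,0,0,0,1, 0,0,0,0,0,0,1]' && python3 fit.py
python3 - <<'E'
from h import *
for n in("top","side"):
    p=get_image(n)
    for q in("vase_foot","vase_mid","lens","focus","tumbler_mid","trumpet_mid"): print(n,q,[(round(d["confidence"],2),np.round(d["position"],3).tolist()) for d in spotter.pinpoint(p,q)])
    cv2.imwrite(f"pics/{n}_end.png",p["image"][:,:,::-1])
s=readout.get_state(); print(s["clock"],np.abs(s["qvel"]).max(),s["opening"],s["force"])
E
```

```text
clock: 13.78
tcp_pos: [0.5023, -0.2466, 0.2515]
orientation: [[0.318, 0.582, 0.748], [-0.948, 0.196, 0.251], [-0.0, -0.789, 0.614]]
force: [0.5, 0.5, -1.7]
opening: 0.0218
clock: 14.2
tcp_pos: [0.5024, -0.2466, 0.2517]
orientation: [[0.318, 0.582, 0.748], [-0.948, 0.195, 0.251], [-0.0, -0.789, 0.614]]
force: [-0.9, -0.1, -2.0]
opening: 0.0217
v [-0.61  0.21 -1.65  0.    0.05] cost [np.float32(47.0), np.float32(118.22222)] init [np.float32(74.66667), np.float32(121.33333)]
foot [ 0.55068481 -0.22961628  0.18315477] axis [-0.58198969 -0.1961056   0.78919617] err along cam z 0.6008793733022019 err world [-0.66518728  0.22371716  0.32476922] tool [-0.42363328 -0.59990744 -0.24216614] angle 0.11309544301705236
turn needed tool deg [ 2.04819070e-01  1.66411050e-04 -6.05619259e-02]
[ 1.074  0.161 -0.442  2.079 -0.796  0.677  1.55 ]
top vase_foot [(0.76, [0.552, -0.224, 0.183])]
top vase_mid [(0.69, [0.757, 0.154, 0.017]), (0.61, [0.507, -0.238, 0.236])]
top lens [(0.87, [0.609, -0.205, 0.113]), (0.82, [0.649, -0.396, 0.167]), (0.62, [0.768, -0.236, 0.115])]
top focus [(0.88, [0.592, -0.425, 0.271]), (0.65, [0.551, -0.23, 0.177]), (0.63, [0.724, -0.242, 0.197])]
top tumbler_mid [(0.55, [0.512, 0.12, 0.067])]
top trumpet_mid [(0.77, [0.472, -0.118, 0.04]), (0.73, [0.668, 0.055, 0.04]), (0.65, [0.538, 0.036, 0.062])]
side vase_foot [(0.88, [0.551, -0.229, 0.187])]
side vase_mid [(0.57, [0.51, -0.242, 0.241])]
side lens [(0.86, [0.609, -0.216, 0.114]), (0.58, [0.651, -0.398, 0.164]), (0.57, [0.768, -0.236, 0.116])]
side focus []
side tumbler_mid [(0.65, [0.514, 0.121, 0.068])]
side trumpet_mid [(0.76, [0.664, 0.059, 0.049]), (0.74, [0.475, -0.119, 0.044]), (0.72, [0.537, 0.038, 0.061])]
15.0 0.0017706830441773258 0.0215383635909345 [-0.39665582 -0.69151692 -2.16950616]
```

View pics/side_end.png

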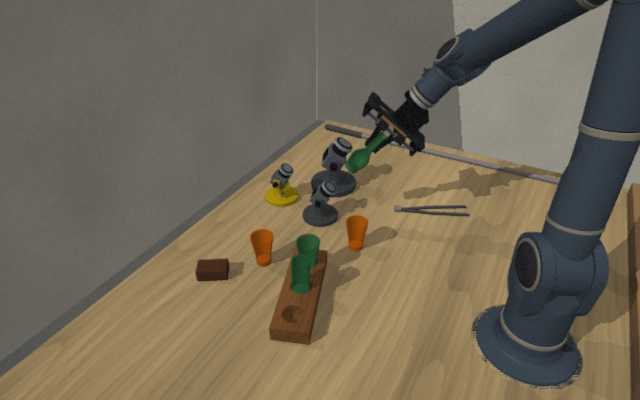

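The vase is held at side (360,158), in front of the small grey camera at (322,192). The end well of the rack is empty and the other glasses are where they were. The networks put the foot and focus within about 6–8 mm of each other. Handing in.

```bash
python3 -c "
from bench import workorder,readout
print(workorder.job_done()); print(readout.get_state()['clock'])"
```

```text
the job is handed in; nothing more can be done
None
the job is handed in; nothing more can be done
```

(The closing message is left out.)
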